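# Find the rocking corner of the jig plate and shim it

### The arm

A 6-joint arm with a two-finger parallel gripper is mounted at the origin on the work surface. World frame = base frame: x ahead of the robot, y to its left, z up, the work surface at z = 0. Lengths are in mm, angles in rad, forces in N, time in s.
With the tool pointing down it reaches from about 350 to 975 mm from the base axis. Payload 7.1 kg.
Tool frame: the origin (TCP) lies midway between the tips of the shut fingers; the grasp point (between the pads) lies ctrl.grip_point_offset behind it (ctrl.grip_point_offset is the distance from the TCP to the grasp point, in mm); z points along the fingers, y is the line along which they close (so a half turn about z gives the same grasp; the last joint's range is limited). The gripper opens to 88 mm and grips with 3 to 60 N. Pads are 20 mm wide; open, the fingers measure 115 mm over their backs; the gripper's body (75 mm by 178 mm) begins 61 mm behind the grasp point.
Start: joints at [-1.146, 0.423, 1.63, -0, 1.089, -0.019], TCP at [268.373, -564.429, 222.675] pointing down, gripper open.
Joint ranges: [-3, 3], [-0.9, 2.11], [0.09, 2.58], [-1.31, 4.45], [0.11, 2.69], [-2.54, 2.54]. Speed limits (rad/s): [2.39, 2.39, 3.01, 3.14, 3.14, 3.14].

### API

Orientations are given as a rotation vector (axis times angle).
In Python, from workcell import ctrl, get_image, close_job, finder gives the robot as it stands.
- The arm moves only by the tool servo_tool, never from a script. Its argument "deltas" is a list of rows, each a list of 2 entries, a list of its own where there are three numbers: the shift along the tool's x, y, z in mm, then the turn, a rotation vector about the tool's x, y, z in rad. A call has 1 to 5 rows; each row is the pose to reach, as a shift and turn from the pose commanded when the call began, along the tool's axes at that moment; what a row does not reach only later rows make up. A row lasts 1/12 s, in which the tool goes at most 41.7 mm and 7.16 degrees, less where a joint would pass 70% of its speed; a pose out of reach is approached as far as the arm can. A call with a gripper value outside its range is refused whole. "grip" is the closure, from -1 (fully open) to 1 (shut), so that 0 is half open, set as the call begins (left out, the last holds). The fingers move at their own pace and stop on an object; the grip force is fixed at half the most. Time passes only in rows, so rows that repeat a pose let the fingers close. It gives the time, the measured TCP pose, the force, the opening and the grip force at its end, in the units of the state.
- ctrl.get_obs(): the state, without advancing time (a new reading comes with each control period).
- get_image(name): name is "scene" or "top" or "wrist"; returns a dict with "frame" (480x640x3 uint8, blue, green, red), "depth" (480x640 float32, mm along the optical axis (not along the pixel's ray), 0 where there is no reading), "K" (3x3 intrinsics, pixels), "pose" (4x4, takes a point from camera to world coordinates). Camera axes: x right, y down, z forward; pixel columns grow to the right and rows downward; lengths in mm; the calibration is good to about 2 mm. A picture is of the moment at which its call begins.
- close_job(): hands the job in; it is judged then, once.
Trained networks look in a picture, given as the dict that the camera call returned (one of the last four; its "shot" number tells which), for a name from the list of things; names that differ only in an ending like _2 or _b are one class to them, and where a whole thing is asked for, a point or a joint stands for the part that bears it (a point fixed in the world has none). Each returns a list of dicts, best first, with "score" (0 to 1); they miss things now and then, are a little off and sometimes report something else, mostly with a low value. They report only what shows in the picture. A call takes as long as a camera call. They do not tell look-alikes from the thing itself.
- finder.search_frame(query, picture): "rect" ([centre column, centre row, width, height] as shares, 0 to 1, of the picture: columns of its width, rows of its height, round what is visible of it).
- finder.silhouettes(query, picture): "mask" (480x640 bool, what is visible of it) and "rect" ([centre column, centre row, width, height] as shares, 0 to 1, of the picture: columns of its width, rows of its height, round what is visible of it).
The state is a dict: "t": time; "qpos": joint angles; "qvel": joint speeds; "joint_torque": joint torques, N m; "ee_pos": TCP position; "orientation": TCP orientation; "ft_force": force on the tool from outside, world axes, zero at the start; "moment": the same for the moment, N m; "width": finger opening in mm; "grasp_force": force on a finger pad.
Only numpy, scipy, OpenCV 4.12 (cv2) and the standard library are available. Lean on these libraries where they do the work, as an engineer would, in place of code of your own. Each camera call takes 0.05 s, during which the arm holds its last target. There are 200 camera calls.

### The job

The drilling-jig plate rocks on one of its four feet. With the fingertips, press down on the corner screws one after another until you find the corner that sinks, and then press that corner's shim, the sloping steel strip beside it, fully flat. Leave the other three shims up, do not lift or shift the plate, and leave everything else where it is.

Things in the scene. Friction and masses are not known exactly. Their poses are not given: they have to be found in the camera images.
- plate: loose aluminium plate 190 x 140 x 12 mm (x, y, z), 1.1 kg, steel block 60 x 36 mm, 36 mm high, on its middle. Origin: centre of underside, 42 mm above the bench; x away from the robot (yaw within 0.3 rad), y left. It lies level on four rubber feet, 32 mm across; one, any of them and not told by looking, is hollow. Below: fixed plywood baseboard 300 x 320 x 18 mm, in line with the plate
- corner_fl (a point): centre of the front left corner's dark round screw mark (18 mm across) on top of the plate, directly above that corner's foot: 55 mm to -x and 50 mm to +y of the plate's centre, at the height of the plate's top. Moves with the plate
- corner_fr (a point): centre of the front right corner's dark round screw mark (18 mm across) on top of the plate, directly above that corner's foot: 55 mm to -x and 50 mm to -y of the plate's centre, at the height of the plate's top. Moves with the plate
- corner_bl (a point): centre of the back left corner's dark round screw mark (18 mm across) on top of the plate, directly above that corner's foot: 55 mm to +x and 50 mm to +y of the plate's centre, at the height of the plate's top. Moves with the plate
- corner_br (a point): centre of the back right corner's dark round screw mark (18 mm across) on top of the plate, directly above that corner's foot: 55 mm to +x and 50 mm to -y of the plate's centre, at the height of the plate's top. Moves with the plate
- pad_fl (a joint): how far the rubber foot under the front left corner has been squashed, m. 0 at the start. A solid foot stays at 0 under any sensible press; the hollow one gives way at about 5 N on the corner, sinks 5 to 6 mm and then is firm. The foot stays squashed although the plate may rock back up when let go
- pad_fr (a joint): how far the rubber foot under the front right corner has been squashed, m. 0 at the start. A solid foot stays at 0 under any sensible press; the hollow one gives way at about 5 N on the corner, sinks 5 to 6 mm and then is firm. The foot stays squashed although the plate may rock back up when let go
- pad_bl (a joint): how far the rubber foot under the back left corner has been squashed, m. 0 at the start. A solid foot stays at 0 under any sensible press; the hollow one gives way at about 5 N on the corner, sinks 5 to 6 mm and then is firm. The foot stays squashed although the plate may rock back up when let go
- pad_br (a joint): how far the rubber foot under the back right corner has been squashed, m. 0 at the start. A solid foot stays at 0 under any sensible press; the hollow one gives way at about 5 N on the corner, sinks 5 to 6 mm and then is firm. The foot stays squashed although the plate may rock back up when let go
- tab_fl (a point): press point on top of the raised outer end of the front left shim, a steel strip 24 mm wide, 4 mm thick, hinged 83 mm to -x and 90 mm to +y of the plate's centre, 40 mm above the bench. It reaches 45 mm outwards (this point 33 mm), sloping up 29 degrees; its inner end dips under the plate. This point is 57 mm above the bench, 118 mm to +y; when flat 42 mm and 123 mm
- tab_fr (a point): press point on top of the raised outer end of the front right shim, a steel strip 24 mm wide, 4 mm thick, hinged 83 mm to -x and 90 mm to -y of the plate's centre, 40 mm above the bench. It reaches 45 mm outwards (this point 33 mm), sloping up 29 degrees; its inner end dips under the plate. This point is 57 mm above the bench, 118 mm to -y; when flat 42 mm and 123 mm
- tab_bl (a point): press point on top of the raised outer end of the back left shim, a steel strip 24 mm wide, 4 mm thick, hinged 83 mm to +x and 90 mm to +y of the plate's centre, 40 mm above the bench. It reaches 45 mm outwards (this point 33 mm), sloping up 29 degrees; its inner end dips under the plate. This point is 57 mm above the bench, 118 mm to +y; when flat 42 mm and 123 mm
- tab_br (a point): press point on top of the raised outer end of the back right shim, a steel strip 24 mm wide, 4 mm thick, hinged 83 mm to +x and 90 mm to -y of the plate's centre, 40 mm above the bench. It reaches 45 mm outwards (this point 33 mm), sloping up 29 degrees; its inner end dips under the plate. This point is 57 mm above the bench, 118 mm to -y; when flat 42 mm and 123 mm
- shim_fl (a joint): angle of the front left corner's shim, rad: 0 raised (start), 0.5 flat (level, against its stop, inner end filling the gap under the plate). Grows as the outer end is pressed down; takes about 4 N at the press point and stays where it is left
- shim_fr (a joint): angle of the front right corner's shim, rad: 0 raised (start), 0.5 flat (level, against its stop, inner end filling the gap under the plate). Grows as the outer end is pressed down; takes about 4 N at the press point and stays where it is left
- shim_bl (a joint): angle of the back left corner's shim, rad: 0 raised (start), 0.5 flat (level, against its stop, inner end filling the gap under the plate). Grows as the outer end is pressed down; takes about 4 N at the press point and stays where it is left
- shim_br (a joint): angle of the back right corner's shim, rad: 0 raised (start), 0.5 flat (level, against its stop, inner end filling the gap under the plate). Grows as the outer end is pressed down; takes about 4 N at the press point and stays where it is left
- dowel: upright wooden plug, 24 mm across, 30 mm tall, standing on the baseboard between the two left shims. Origin: centre of its underside. To be left alone
- bolt: steel bolt on its head, 20 mm across, 35 mm tall, standing on the baseboard between the two right shims. Origin: centre of its underside. To be left alone
- block: dark wood block 28 x 60 x 22 mm on the baseboard in front of the plate. Origin: centre of its underside. To be left alone
- sander: orange and black orbital sander, 124 mm across, 140 mm tall, left on the bench. Origin: centre of its underside. To be left alone
- glue: white glue bottle, 60 mm across, 170 mm tall, left on the bench. Origin: centre of its underside. To be left alone
- driver: screwdriver lying on the bench at the right. Origin: at the tool, on the bench. To be left alone
- offcut: wood offcut 60 x 150 x 30 mm lying on the bench at the right. Origin: centre of its underside. To be left alone
Not all that is in view belongs to the job. What is shaped like the plate but blue or turquoise is not meant.

How it is judged (in metres and radians):
On the way, in this order (a step that is already met when the one before it is completed fails the run):
1. the corner that rocks has been pressed down (its foot squashed by more than 3.5 mm) (value of joint any of pad_fl, pad_fr, pad_bl, pad_br above 0.0035 m), for 0.1 s.
2. the shim of that corner is pressed flat (((value of joint pad_fl above 0.0035 m and value of joint shim_fl above 0.43 rad) or (value of joint pad_fr above 0.0035 m and value of joint shim_fr above 0.43 rad) or (value of joint pad_bl above 0.0035 m and value of joint shim_bl above 0.43 rad) or (value of joint pad_br above 0.0035 m and value of joint shim_br above 0.43 rad))), for 0.2 s.
At the end, for the whole second after the job is handed in: The rocking corner's foot has been squashed (over 3.5 mm) and its shim is flat (over 0.43 rad of 0.5), the other three shims are still up (under 0.12 rad), all four corners of the plate's top are level (51.5 to 56.5 mm above the bench), and the plate is at rest within 12 mm of where it was ((((value of joint pad_fl above 0.0035 m and value of joint shim_fl above 0.43 rad) and value of joint each of shim_fr, shim_bl, shim_br below 0.12 rad) or ((value of joint pad_fr above 0.0035 m and value of joint shim_fr above 0.43 rad) and value of joint each of shim_fl, shim_bl, shim_br below 0.12 rad) or ((value of joint pad_bl above 0.0035 m and value of joint shim_bl above 0.43 rad) and value of joint each of shim_fl, shim_fr, shim_br below 0.12 rad) or ((value of joint pad_br above 0.0035 m and value of joint shim_br above 0.43 rad) and value of joint each of shim_fl, shim_fr, shim_bl below 0.12 rad)) and height (world z) of corner_fl between 0.0515 and 0.0565 m and height (world z) of corner_fr between 0.0515 and 0.0565 m and height (world z) of corner_bl between 0.0515 and 0.0565 m and height (world z) of corner_br between 0.0515 and 0.0565 m and distance of plate from where it was at the start of the episode below 0.012 m and linear speed of plate below 0.01 m/s); the robot touches nothing.
It fails at once if a shim is pressed down (over 0.2 rad) whose corner has not been found to rock ((value of joint shim_fl above 0.2 rad and value of joint pad_fl below 0.0025 m) or (value of joint shim_fr above 0.2 rad and value of joint pad_fr below 0.0025 m) or (value of joint shim_bl above 0.2 rad and value of joint pad_bl below 0.0025 m) or (value of joint shim_br above 0.2 rad and value of joint pad_br below 0.0025 m)).
It fails at once if the plate is lifted or carried (over 20 mm up, or over 30 mm away) (height (world z) of plate above 0.062 m or distance of plate from where it was at the start of the episode above 0.03 m).
It fails at once if another thing is moved by more than 25 mm (distance of any of dowel, bolt, block, sander, glue, driver, offcut from where it was at the start of the episode above 0.025 m).
It also fails if it takes over 56 s, if anything falls off the work surface, if the arm or the gripper's body presses on something with over 40 N, if the wrist force passes 120 N, or if a joint passes its speed limit or range.

## Working session

There is one attempt and no reset: what is moved stays moved. The work goes in short steps, Python scripts to look and compute and a tool call to move; the robot and the scene stay as the last step left them, time stands still between calls to the robot, and variables do not carry over. Pictures are saved under pics/ and viewed, at most 10 in all, crops included, and the job is handed in when it is done.

Besides the shell and the picture viewer there is one more tool, called after "Call:" as a command line: name --argument value ..., lists and objects as JSON in quotes. servo_tool: Moves the arm, as the interface text tells. Its arguments: {"type":"object","properties":{"deltas":{"type":"array","items":{"type":"array"}},"grip":{"type":"number"}},"required":["deltas"]}

```bash
mkdir -p pics; python3 - <<'E'
from workcell import ctrl,get_image,finder
import cv2,numpy as np
o=ctrl.get_obs();print(o['t'],o['ee_pos'],o['orientation'],o['width'],ctrl.grip_point_offset)
for n in ['top','scene']:
    p=get_image(n);cv2.imwrite(f'pics/{n}0.png',p['frame'])
    np.savez(f'{n}0.npz',**{k:p[k] for k in('frame','depth','K','pose')})
    for q in ['plate','corner_fl','tab_fl']:
        for r in finder.search_frame(q,p)[:5]: print(n,q,r['score'],np.round(np.array(r['rect'])*[640,480,640,480]))
E
```

```text
0.0 [ 268.17409695 -563.93241124  221.90952159] [-3.06311735e+00 -6.91029556e-01  4.28887612e-04] 87.87018174484142 18.700000000000003
top plate 0.91 [335. 198.  55.  75.]
top plate 0.7 [226. 320.  77.  94.]
top plate 0.65 [465. 337.  62.  77.]
top corner_fl 0.68 [333. 198.  61.  77.]
top corner_fl 0.67 [462. 338.  62.  86.]
top corner_fl 0.58 [228. 318.  79.  91.]
top tab_fl 0.77 [292. 228.  25.   7.]
top tab_fl 0.48 [375. 234.  25.  10.]
top tab_fl 0.38 [334. 198.  59.  80.]
scene plate 0.9 [158. 211.  56.  60.]
scene plate 0.85 [376. 198.  81.  64.]
scene plate 0.75 [298. 298.  69.  79.]
scene corner_fl 0.85 [375. 199.  79.  64.]
scene corner_fl 0.84 [298. 295.  67.  72.]
scene corner_fl 0.61 [157. 212.  59.  55.]
scene corner_fl 0.53 [456. 204.  37.  54.]
scene corner_fl 0.44 [351. 296.  12.  19.]
scene tab_fl 0.73 [334. 262.  21.  17.]
scene tab_fl 0.66 [298. 296.  61.  75.]
scene tab_fl 0.64 [503. 251.  91.  63.]
```

View pics/top0.png

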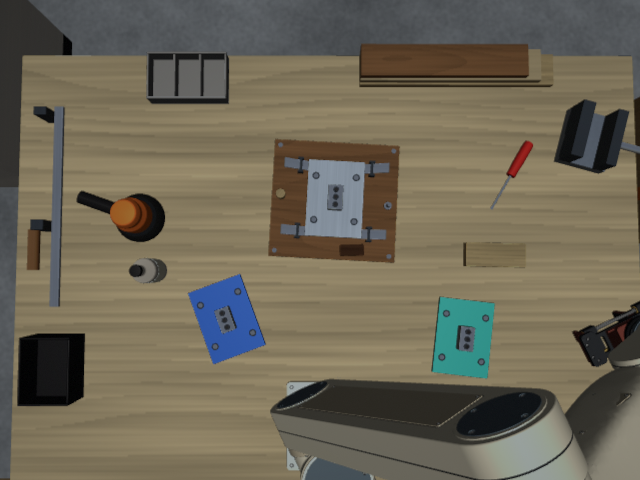

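```bash
python3 - <<'E'
import cv2
i=cv2.imread('pics/top0.png')[130:270,240:430];cv2.imwrite('pics/crop.png',cv2.resize(i,None,fx=4,fy=4,interpolation=cv2.INTER_CUBIC))
E
```

```text
(no output)
```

View pics/crop.png

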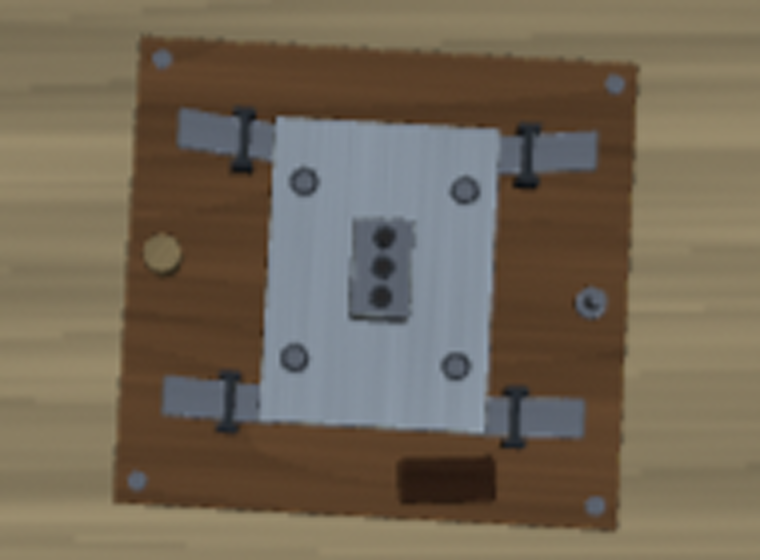

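The only silver plate is at (335,198), on the brown baseboard with shims. The look-alikes are blue at (226,320) and turquoise at (465,337), so I choose the silver one. In the crop its screws are at top-picture pixels bl (316,175), br (356,177.5), fl (313.5,219.5) and fr (354,221.5). The shims, dowel, bolt and block all match the description.

```bash
cat > h.py <<'E'
import numpy as np
from scipy.spatial.transform import Rotation as R
NAMES=['fl','fr','bl','br']
L=np.array([[-55,50],[-55,-50],[55,50],[55,-50]],float)
def ray(px,K,T,z):
    d=T[:3,:3]@np.linalg.inv(K)@[px[0],px[1],1]; o=T[:3,3]
    return (o+d*(z-o[2])/d[2])[:2]
def fit(W):
    W=np.array(W);c=W.mean(0);H=L.T@(W-c)
    y=np.arctan2(H[0,1]-H[1,0],H[0,0]+H[1,1]);r=np.array([[np.cos(y),-np.sin(y)],[np.sin(y),np.cos(y)]])
    return c,y,np.linalg.norm(L@r.T+c-W,axis=1),r
def delta(o,target,yaw):
    """tool-frame shift+turn so TCP goes to target, pointing down, tool y along plate y up to half turn"""
    r=R.from_rotvec(o['orientation']);best=None
    for k in (0,np.pi):
        g=R.from_euler('z',yaw+k)*R.from_euler('x',np.pi)
        t=(r.inv()*g).as_rotvec()
        if best is None or np.linalg.norm(t)<np.linalg.norm(best):best=t
    return r.inv().apply(np.array(target)-o['ee_pos']),best
E
python3 - <<'E'
from h import *
from workcell import ctrl
d=np.load('top0.npz')
W=[ray(p,d['K'],d['pose'],54) for p in [(313.5,219.5),(354,221.5),(316,175.25),(356,177.5)]]
c,y,e,r=fit(W);print(c,y,e,W)
D=d['depth'];K=d['K'];T=d['pose']
for p in [(313,230),(350,165),(335,230)]:
    u,v=p;z=D[v,u];print((T@np.r_[np.linalg.inv(K)@[u,v,1]*z,1])[:3])
o=ctrl.get_obs();print(o['qpos'])
print(delta(o,[*c,300],y))
E
```

```text
[564.65027961 -12.30209978] -0.05394687170115274 [0.3163584  0.16587433 0.3326307  0.2137556 ] [array([512.16607022,  40.77065729]), array([507.12682176, -59.40136651]), array([622.48632847,  34.41005961]), array([616.82189797, -64.98774949])]
[486.28246742  42.0278376   51.96066403]
[648.02248067 -50.17358115  54.80406664]
[485.92986607 -12.20872889  56.32738357]
[-1.14599792e+00  4.23225918e-01  1.62995422e+00 -1.37417319e-05
  1.08859347e+00 -1.90126773e-02]
(array([ 504.65220925, -371.39021057,  -77.3620912 ]), array([-1.75220391e-04,  5.36351317e-05,  4.97764323e-01]))
```

Call:
servo_tool --deltas '[[[32, -24, -5], [0, 0, 0.1]], [[64, -47, -10], [0, 0, 0.2]], [[97, -71, -15], [0, 0, 0.3]], [[130, -95, -20], [0, 0, 0.4]], [[163, -120, -25], [0, 0, 0.498]]]' --grip 1

```text
t: 0.82
ee_pos: [364.5, -384.6, 248.0]
orientation: [3.14, -0.094, 0.0]
ft_force: [0.2, 0.2, 0.9]
width: 57.6
grasp_force: 0.0
```

```bash
python3 - <<'E'
from h import *
from workcell import ctrl
o=ctrl.get_obs();print(o['t'],o['ee_pos'],delta(o,[565,-12,260],-.054))
E
```

```text
0.8167 [ 364.53660812 -384.57503815  247.95143351] (array([ 177.8328679 , -383.89173326,  -12.06261671]), array([ 0.00015909, -0.00026231, -0.00582255]))
```

Call:
servo_tool --deltas '[[[17, -37, -2], [0, 0, 0]], [[34, -74, -4], [0, 0, 0]], [[51, -111, -6], [0, 0, 0]], [[68, -148, -8], [0, 0, 0]], [[86, -185, -10], [0, 0, 0]]]'

```text
t: 1.23
ee_pos: [460.4, -204.2, 258.1]
orientation: [3.14, -0.086, 0.001]
ft_force: [0.6, -0.2, 0.3]
width: 24.6
grasp_force: 0.0
```

Call:
servo_tool --deltas '[[[17, -37, 0], [0, 0, 0]], [[34, -74, 0], [0, 0, 0]], [[51, -111, 0], [0, 0, 0]], [[68, -148, 0], [0, 0, 0]], [[80, -175, 0], [0, 0, 0]]]'

```text
t: 1.65
ee_pos: [550.5, -32.7, 257.9]
orientation: [-3.14, 0.083, -0.001]
ft_force: [0.2, -1.0, 0.5]
width: 0.6
grasp_force: 0.0
```

Call:
servo_tool --deltas '[[[0, 0, 0], [0, 0, 0]], [[0, 0, 0], [0, 0, 0]]]'

```text
t: 1.82
ee_pos: [549.6, -34.3, 257.5]
orientation: [3.14, -0.08, -0.0]
ft_force: [-0.8, -0.4, 0.6]
width: 0.6
grasp_force: 0.0
```

```bash
python3 - <<'E'
from h import *
from workcell import ctrl,get_image
import cv2
o=ctrl.get_obs();print(o['t'],o['ee_pos'],o['width'])
c=np.array([564.65,-12.3]);y=-.054;r=np.array([[np.cos(y),-np.sin(y)],[np.sin(y),np.cos(y)]])
p=get_image('wrist');f=p['frame'].copy();np.savez('w0.npz',**{k:p[k] for k in('frame','depth','K','pose')})
cv2.imwrite('pics/w0.png',f)
T=np.linalg.inv(p['pose'])
for n,l in zip(NAMES,L):
    q=p['K']@(T@np.r_[c+r@l,54,1])[:3];print(n,q[:2]/q[2])
E
```

```text
1.8167 [549.63969034 -34.26396824 257.53030875] 0.6365256890300278
fl [255.92777306 243.42787028]
fr [342.09707112 243.56180615]
bl [250.27125007 145.22732611]
br [344.33504115 145.38671642]
```

View pics/w0.png

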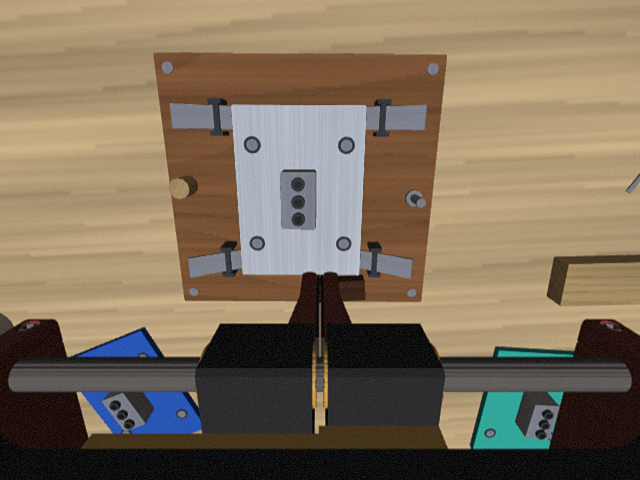

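The wrist view confirms the screws at bl (252,145), br (346,145), fl (257,243) and fr (343.5,243), within 2 px of my projection. I start with fr.

Call:
servo_tool --deltas '[[[-8, 6, 38], [0, 0, 0]], [[-16, 11, 76], [0, 0, 0]], [[-25, 17, 114], [0, 0, 0]], [[-33, 22, 150], [0, 0, 0]], [[-41, 28, 180], [0, 0, 0]]]'

```text
t: 2.28
ee_pos: [504.9, -62.8, 75.9]
orientation: [3.14, -0.088, -0.002]
ft_force: [0.2, -0.2, 0.4]
width: 0.6
grasp_force: 0.0
```

Call:
servo_tool --deltas '[[[0, 0, 3], [0, 0, 0]], [[0, 0, 6], [0, 0, 0]], [[0, 0, 6], [0, 0, 0]]]'

```text
t: 2.53
ee_pos: [507.8, -62.2, 72.5]
orientation: [3.14, -0.087, 0.002]
ft_force: [-0.4, 1.4, 0.5]
width: 0.6
grasp_force: 0.0
```

```bash
python3 - <<'E'
from h import *
from workcell import ctrl
o=ctrl.get_obs();print(o['t'],o['ee_pos'],o['ft_force'])
c=np.array([564.7,-13]);y=-.054;r=np.array([[np.cos(y),-np.sin(y)],[np.sin(y),np.cos(y)]])
for n,l in zip(NAMES,L):print(n,c+r@l,delta(o,[*(c+r@l),54],y))
E
```

```text
2.5333 [507.79301819 -62.16479761  72.54415432] [-0.44837216  1.37715408  0.51391958]
fl [512.47885851  39.8956745 ] (array([  -1.01275046, -102.1654875 ,   18.53025171]), array([ 0.00012444, -0.00129128, -0.00155862]))
fr [507.08148252 -59.95856092] (array([-0.85689673, -2.16560974, 18.54279605]), array([ 0.00012444, -0.00129128, -0.00155862]))
bl [622.31851748  33.95856092] (array([ 108.98702422, -102.33694428,   18.67228135]), array([ 0.00012444, -0.00129128, -0.00155862]))
br [616.92114149 -65.8956745 ] (array([109.14287795,  -2.33706652,  18.6848257 ]), array([ 0.00012444, -0.00129128, -0.00155862]))
```

Call:
servo_tool --deltas '[[[-1, -2, 6], [0, 0, 0]], [[-1, -2, 11], [0, 0, 0]], [[-1, -2, 14], [0, 0, 0]], [[-1, -2, 16], [0, 0, 0]], [[-1, -2, 16], [0, 0, 0]]]'

```text
t: 2.95
ee_pos: [506.1, -59.1, 55.7]
orientation: [3.14, -0.084, 0.0]
ft_force: [1.1, 0.1, 0.7]
width: 0.4
grasp_force: 0.0
```

Call:
servo_tool --deltas '[[[0, 0, 1], [0, 0, 0]], [[0, 0, 2], [0, 0, 0]], [[0, 0, 2], [0, 0, 0]]]'

```text
t: 3.2
ee_pos: [506.2, -59.2, 54.3]
orientation: [-3.14, 0.085, -0.001]
ft_force: [-2.5, 1.1, 7.1]
width: -0.2
grasp_force: 3.5
```

Call:
servo_tool --deltas '[[[0, 0, 1], [0, 0, 0]], [[0, 0, 2], [0, 0, 0]], [[0, 0, 2], [0, 0, 0]]]'

```text
t: 3.45
ee_pos: [506.3, -59.2, 54.1]
orientation: [-3.14, 0.085, -0.001]
ft_force: [-8.8, 1.9, 31.1]
width: 0.5
grasp_force: 15.4
```

fr is firm (31 N, no sink). Next is fl.

Call:
servo_tool --deltas '[[[0, 0, -15], [0, 0, 0]], [[0, -35, -20], [0, 0, 0]], [[0, -70, -20], [0, 0, 0]], [[0, -100, -15], [0, 0, 0]], [[0, -100, -7], [0, 0, 0]]]'

```text
t: 3.87
ee_pos: [512.7, 44.3, 59.6]
orientation: [-3.14, 0.08, -0.005]
ft_force: [-0.8, -0.2, -0.6]
width: 0.4
grasp_force: 0.0
```

Call:
servo_tool --deltas '[[[0, 0, 3], [0, 0, 0]], [[0, 0, 5], [0, 0, 0]], [[0, 0, 6], [0, 0, 0]], [[0, 0, 6], [0, 0, 0]]]'

```text
t: 4.2
ee_pos: [511.0, 41.1, 54.2]
orientation: [-3.138, 0.089, 0.002]
ft_force: [-8.2, 13.6, 23.1]
width: 0.4
grasp_force: 11.6
```

fl is firm too. Next is bl.

Call:
servo_tool --deltas '[[[0, 0, -15], [0, 0, 0]], [[38, 1, -20], [0, 0, 0]], [[76, 1, -20], [0, 0, 0]], [[110, 1, -15], [0, 0, 0]], [[110, 1, -7], [0, 0, 0]]]'

```text
t: 4.62
ee_pos: [629.0, 31.6, 61.4]
orientation: [-3.14, 0.088, -0.015]
ft_force: [0.5, -0.1, 0.1]
width: 0.4
grasp_force: 0.0
```

Call:
servo_tool --deltas '[[[0, 0, 3], [0, 0, 0]], [[0, 0, 5], [0, 0, 0]], [[0, 0, 6], [0, 0, 0]], [[0, 0, 6], [0, 0, 0]]]'

```text
t: 4.95
ee_pos: [620.5, 32.1, 54.4]
orientation: [3.139, -0.086, 0.0]
ft_force: [1.5, -5.0, 6.2]
width: 0.4
grasp_force: 3.0
```

Call:
servo_tool --deltas '[[[0, 0, 1], [0, 0, 0]], [[0, 0, 2], [0, 0, 0]], [[0, 0, 2], [0, 0, 0]]]'

```text
t: 5.2
ee_pos: [620.5, 32.1, 54.2]
orientation: [3.139, -0.086, 0.001]
ft_force: [-3.9, -4.7, 21.9]
width: 0.4
grasp_force: 11.0
```

bl is firm, so it should be br.

Call:
servo_tool --deltas '[[[0, 0, -15], [0, 0, 0]], [[0, 35, -20], [0, 0, 0]], [[0, 70, -20], [0, 0, 0]], [[0, 99, -15], [0, 0, 0]], [[0, 99, -7], [0, 0, 0]]]'

```text
t: 5.62
ee_pos: [614.2, -69.9, 59.2]
orientation: [3.139, -0.091, -0.0]
ft_force: [-0.0, -0.5, -0.2]
width: 0.2
grasp_force: 0.0
```

Call:
servo_tool --deltas '[[[0, 0, 3], [0, 0, 0]], [[0, 0, 5], [0, 0, 0]], [[0, 0, 7], [0, 0, 0]], [[0, 0, 7], [0, 0, 0]]]'

```text
t: 5.95
ee_pos: [614.9, -64.6, 51.5]
orientation: [3.14, -0.083, -0.002]
ft_force: [-1.2, -1.9, 2.3]
width: 0.6
grasp_force: 1.4
```

Call:
servo_tool --deltas '[[[0, 0, 1], [0, 0, 0]], [[0, 0, 2], [0, 0, 0]], [[0, 0, 2], [0, 0, 0]]]'

```text
t: 6.2
ee_pos: [615.2, -64.6, 50.4]
orientation: [3.14, -0.082, -0.002]
ft_force: [-3.8, -4.5, 8.8]
width: 0.5
grasp_force: 4.8
```

br is sinking, so I press until it is firm.

Call:
servo_tool --deltas '[[[0, 0, 1], [0, 0, 0]], [[0, 0, 2], [0, 0, 0]], [[0, 0, 3], [0, 0, 0]], [[0, 0, 3], [0, 0, 0]]]'

```text
t: 6.53
ee_pos: [615.3, -64.6, 49.9]
orientation: [3.14, -0.082, -0.002]
ft_force: [-12.2, -3.4, 32.1]
width: 0.6
grasp_force: 16.0
```

Call:
servo_tool --deltas '[[[0, 0, 1], [0, 0, 0]], [[0, 0, 2], [0, 0, 0]], [[0, 0, 2], [0, 0, 0]], [[0, 0, 2], [0, 0, 0]]]'

```text
t: 6.87
ee_pos: [615.4, -64.6, 49.7]
orientation: [3.14, -0.082, -0.001]
ft_force: [-16.4, -2.6, 48.2]
width: 0.3
grasp_force: 23.8
```

br sank about 4.5 mm or more and is firm at 48 N. Now its shim.

Call:
servo_tool --deltas '[[[0, 0, -20], [0, 0, 0]], [[0, 0, -35], [0, 0, 0]], [[15, 35, -35], [0, 0, 0]], [[29, 70, -32], [0, 0, 0]], [[29, 70, -32], [0, 0, 0]]]'

```text
t: 7.28
ee_pos: [643.4, -140.2, 77.3]
orientation: [3.139, -0.087, 0.006]
ft_force: [0.5, -0.1, -0.6]
width: 0.6
grasp_force: 0.0
```

Call:
servo_tool --deltas '[[[0, 0, 0], [0, 0, 0]], [[0, 0, 0], [0, 0, 0]]]'

```text
t: 7.45
ee_pos: [640.2, -135.5, 76.0]
orientation: [-3.14, 0.085, 0.003]
ft_force: [-0.8, -0.1, -0.6]
width: 0.5
grasp_force: 0.0
```

```bash
python3 - <<'E'
from h import *
from workcell import ctrl,get_image
import cv2
o=ctrl.get_obs();print(o['t'],o['ee_pos'],o['ft_force'])
c=np.array([564.7,-13]);y=-.054;r=np.array([[np.cos(y),-np.sin(y)],[np.sin(y),np.cos(y)]])
t=[*(c+r@[83,-120]),42];print(t,delta(o,t,y))
p=get_image('wrist');cv2.imwrite('pics/w1.png',p['frame'])
E
```

```text
7.45 [ 640.15598043 -135.46738568   76.03522455] [-0.75103894 -0.10646595 -0.62920923]
[np.float64(641.1021642244108), np.float64(-137.30490457671482), 42] (array([ 1.09958994,  1.8086005 , 34.03216296]), array([-0.0007259 ,  0.00164   ,  0.00011569]))
```

View pics/w1.png

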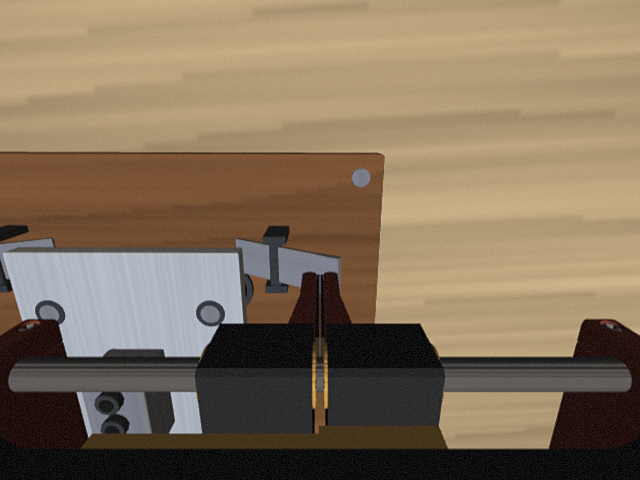

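The fingers at (322,275) are over the outer end of the br shim, with the bracket at (276,260) clear. I press down.

Call:
servo_tool --deltas '[[[1, 1, 6], [0, 0, 0]], [[1, 1, 12], [0, 0, 0]], [[1, 1, 17], [0, 0, 0]], [[1, 1, 21], [0, 0, 0]], [[1, 1, 25], [0, 0, 0]]]'

```text
t: 7.92
ee_pos: [642.0, -137.7, 51.4]
orientation: [3.14, -0.084, 0.0]
ft_force: [-0.6, -1.7, 4.6]
width: 0.3
grasp_force: 1.8
```

Call:
servo_tool --deltas '[[[0, 0, 3], [0, 0, 0]], [[0, 0, 6], [0, 0, 0]], [[0, 0, 9], [0, 0, 0]], [[0, 0, 9], [0, 0, 0]]]'

```text
t: 8.25
ee_pos: [641.9, -137.9, 42.2]
orientation: [-3.14, 0.086, -0.0]
ft_force: [0.9, -0.4, -0.2]
width: 0.5
grasp_force: 0.0
```

Call:
servo_tool --deltas '[[[0, 0, 1], [0, 0, 0]], [[0, 0, 2], [0, 0, 0]], [[0, 0, 2], [0, 0, 0]]]'

```text
t: 8.5
ee_pos: [641.9, -137.8, 41.7]
orientation: [-3.14, 0.085, 0.0]
ft_force: [-3.6, -1.5, 10.9]
width: 0.5
grasp_force: 5.5
```

Call:
servo_tool --deltas '[[[0, 0, 1], [0, 0, 0]], [[0, 0, 2], [0, 0, 0]], [[0, 0, 2], [0, 0, 0]], [[0, 0, 2], [0, 0, 0]]]'

```text
t: 8.83
ee_pos: [642.1, -137.8, 41.4]
orientation: [3.14, -0.085, 0.001]
ft_force: [-7.2, -0.8, 24.4]
width: 0.6
grasp_force: 12.0
```

Call:
servo_tool --deltas '[[[0, 0, -15], [0, 0, 0]], [[0, 0, -40], [0, 0, 0]], [[-10, 0, -80], [0, 0, 0]], [[-30, -20, -120], [0, 0, 0]], [[-60, -40, -160], [0, 0, 0]]]'

```text
t: 9.25
ee_pos: [594.5, -102.2, 185.7]
orientation: [-3.14, 0.087, -0.002]
ft_force: [0.9, 0.1, 0.2]
width: 0.6
grasp_force: 0.0
```

Call:
servo_tool --deltas '[[[-35, -15, -20], [0, 0, 0]], [[-70, -30, -20], [0, 0, 0]], [[-70, -30, -20], [0, 0, 0]], [[-70, -30, -20], [0, 0, 0]]]'

```text
t: 9.58
ee_pos: [524.1, -67.6, 204.4]
orientation: [-3.14, 0.083, 0.001]
ft_force: [1.2, 0.8, 0.8]
width: 0.1
grasp_force: 0.0
```

```bash
python3 - <<'E'
from h import *
from workcell import ctrl,get_image
import cv2
o=ctrl.get_obs();print(o['t'],o['ee_pos'],o['ft_force'])
p=get_image('wrist');cv2.imwrite('pics/w2.png',p['frame'])
c=np.array([564.7,-13]);y=-.054;r=np.array([[np.cos(y),-np.sin(y)],[np.sin(y),np.cos(y)]])
T=np.linalg.inv(p['pose'])
for n,l in zip(NAMES,L):
    q=p['K']@(T@np.r_[c+r@l,54,1])[:3];u=q[:2]/q[2];print(n,u)
    # height a bit off the screw
    a,b=np.round(u).astype(int)
    if 0<=b<480 and 0<=a<640:
        z=np.median(p['depth'][b-2:b+3,a-2:a+3]);print((p['pose']@np.r_[np.linalg.inv(p['K'])@[a,b,1]*z,1])[:3])
E
```

```text
9.5833 [524.0997304  -67.58557506 204.41031363] [1.15115578 0.81164629 0.79000024]
fl [210.53066645 237.62765493]
[512.44442325  39.03727697  55.26003527]
fr [311.85932022 237.60733822]
[507.01029067 -60.11767243  55.08986702]
bl [198.5234218  119.62374218]
[621.92241194  33.22133957  55.06919851]
br [310.96516834 119.56815102]
[616.51718961 -65.92836967  55.05765461]
```

View pics/w2.png

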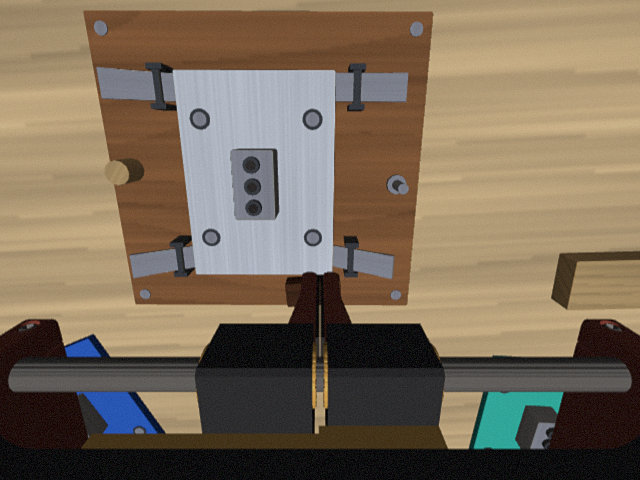

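The br shim now lies flat at (385,87) and the other three still slope. The plate is level, all four screws read about 55 mm, and it hasn't moved.

```bash
python3 -c "
from workcell import close_job
print(close_job())"
```

```text
the job is handed in; nothing more can be done
None
```

The job is handed in: the back right corner was the one that sank, and its shim is pressed flat; the other three shims are up and the plate is level where it was (no verdict was returned).

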